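# Lock the sensor clamp fixture on an electronics bench

### The job

First lift the setting rod out of the clamp fixture's lock hole and stand it end-down in the empty bore of the rod stand. Then swing the fixture's clamp arm fully shut against its stop, and lock it with the longer of the two knobbed pins from the wooden rack: pass it down through the eye at the arm's end into the lock hole until its knob rests on the arm. Leave the other pins, the spare rod and the rest of the bench where they are.

Things in the scene. Friction and masses are not known exactly. Their poses are not given: they have to be found in the camera images.
- lock_hole (a point): Mouth centre of the lock hole: round, 12 mm wide, 48 mm deep, straight down, in the fixed clamp fixture's aluminium block (50 x 50 mm, top 60 mm above the table). Fixture axes: z up, +y to the arm's hinge 130 mm away; the arm opens to -x. Steel base 90 x 200 mm, centred 65 mm along +y; a nest 54 mm high stands midway. Stop rail at +x 19 to 25 mm, 72 mm high.
- clamp_arm (a joint): Angle of the clamp arm about its upright hinge, rad: 0 = fully shut, against its stop, its eye exactly over the lock hole; grows as it opens (the eye swings towards the fixture's -x); at most 1.4. A stiff hinge: the arm stays where it is left.
- clamp_hinge (a point): The arm's hinge axis at the height of the arm's top face (72 mm above the table). A bolt head (22 mm wide) rises 6 mm above it. The axes are the fixture's.
- clamp_eye (a point): Centre of the eye at the end of the clamp arm, on the arm's top face: a 12 mm round through hole in the end plate (34 x 34 mm, 10 mm thick, 62 to 72 mm above the table). The arm is a flat aluminium bar 28 mm wide; the eye is 130 mm from the hinge axis; the axes turn with the arm, +y from eye to hinge.
- clamp_knob (a point): Top centre of the black upright knob on the arm by which it is swung: a cylinder 16 mm in diameter and 35 mm tall, 72 to 107 mm above the table, 72 mm from the hinge axis and 58 mm from the eye.
- setting_rod: Plain steel rod, 10 mm in diameter, 130 mm long, standing loose in the lock hole at the start (82 mm stand out; its top is 142 mm above the table). Origin: centre of its lower end; z along it, upward.
- free_bore (a point): Centre of the mouth of the empty bore of the fixed rod stand (a grey plastic block 50 x 104 x 70 mm high): 14 mm wide, 60 mm deep, straight down from the stand's top, 70 mm above the table. Axes are the stand's: the second bore, 54 mm away along +y, holds the spare rod. Stand and rack may be on either side of the fixture.
- spare_rod: Spare steel rod, 10 mm in diameter, 90 mm long, standing in the other bore of the rod stand, its top 100 mm above the table. Origin: its lower end. Leave it there.
- lock_pin: The lock pin, the longer of two pins with black knobs: steel shank 10 mm in diameter, 56 mm long with a tapered tip, below a black round knob 20 mm in diameter and 28 mm tall (84 mm in all). Origin: centre of the shank's tip, z along the pin towards the knob. At the start it stands in one of the three holes of the rack, tip 8 mm above the table, top of the knob 92 mm.
- lock_pin_shoulder (a point): Underside centre of the lock pin's knob, 56 mm above its tip.
- pin_rack: Fixed wooden rack, 140 x 40 x 35 mm high, with three holes 11.5 mm wide and 27 mm deep along its x, at -47, 0 and +47 mm. Origin: centre of its underside. The lock pin, the short pin and the dowel stand in them in any order.
- short_pin: Short pin in the rack: as the lock pin but with a shank of only 36 mm (top of the knob 72 mm above the table). Origin: its tip. Leave it there.
- dowel: Steel dowel without a knob in the rack, 10 mm in diameter, 85 mm long, its top 93 mm above the table. Origin: its lower end. Leave it there.
- flux_jar: Small amber jar, 48 mm in diameter, 55 mm tall. Origin: centre of its underside. Leave alone.
- multimeter: Hand-held blue meter lying flat, 150 (its x) x 76 x 36 mm. Origin: centre of its underside. Leave alone.
- screwdriver: Screwdriver 170 mm long lying along its x, handle to -x. Leave alone.
- parts_tray: White open parts tray, 70 x 130 x 22 mm. Origin: centre of its underside. Leave alone.
- solvent_bottle: White bottle, 56 mm in diameter, 130 mm tall. Origin: centre of its underside. Leave alone.
Not all that is in view belongs to the job. What is shaped like the lock_pin but orange is not meant.

How it is judged:
By the outcome, as a careful person would: the job done as asked, in the order asked, and still so for the second after the job is handed in, with the robot touching nothing.
It also fails if it takes over 69 s, if anything falls off the work surface, if the arm or the gripper's body presses on something with over 40 N, if the wrist force passes 120 N, or if a joint passes its speed limit or range.

### The arm

A 7-joint arm with a two-finger parallel gripper is mounted at the origin on the work surface. World frame = base frame: x ahead of the robot, y to its left, z up, the work surface at z = 0. Lengths are in m, angles in degrees, forces in N, time in s.
With the tool pointing down it reaches from about 0.425 to 0.875 m from the base axis. Payload 4.7 kg.
Tool frame: the origin (TCP) lies at the very end of the fingers, on their centre line; the grasp point (between the pads) lies env.hold_point_z behind it (env.hold_point_z is the distance from the TCP to the grasp point, in m); z points along the fingers, y is the line along which they close (so a half turn about z gives the same grasp; the last joint's range is limited). The gripper opens to 87 mm and grips with 3 to 60 N. Pads are 19 mm wide; open, the fingers measure 117 mm over their backs; the gripper's body (75 mm by 190 mm) begins 51 mm behind the grasp point.
Start: joints at [0.808, 18.392, -4.016, 83.108, 1.295, 78.541, -3.26], TCP at [0.65, -0, 0.223] pointing down, gripper open.
Joint ranges: [-163.93, 163.93], [-17.29, 119.83], [-79.2, 71.16], [3.27, 140.29], [-89.18, 269.18], [5.43, 117.66], [-154.24, 154.24]. Speed limits (degrees/s): [147.25, 147.25, 180, 180, 180, 180, 180].

### API

Orientations are given as [roll, pitch, yaw] about the fixed x, y, z axes, in that order (R = Rz(yaw) Ry(pitch) Rx(roll)).
In Python, from cell import env gives the robot as it stands.
- The arm moves only by the shell command python3 -m jog 'ROWS' [FORCE]. ROWS is JSON, a list of rows, each an object with "dp": the shift along the tool's x, y, z in cm, a list of three; "twist": the turn about the tool's z in degrees; "fingers": the opening, from 0 (shut) to 1 (fully open). A call has 1 to 8 rows; each row is the pose to reach, as a shift and turn from the pose commanded when the call began, along the tool's axes at that moment; what a row does not reach only later rows make up. A row lasts 1/8 s, in which the tool goes at most 62.5 mm and 10.7 degrees, less where a joint would pass 70% of its speed; a pose out of reach is approached as far as the arm can. A call with a gripper value outside its range is refused whole. The fingers move at their own pace and stop on an object; FORCE is the grip in N (left out, the last holds). Time passes only in rows, so rows that repeat a pose let the fingers close. It gives the time, the measured TCP pose, the force, the opening and the grip force at its end, in the units of the state.
- env.get_obs(): the state, without advancing time (a new reading comes with each control period).
- env.read_camera(name): name is "scene" or "side" or "wrist"; returns a dict with "pixels" (420x560x3 uint8, blue, green, red), "depth" (420x560 float32, m along the optical axis (not along the pixel's ray), 0 where there is no reading), "fx", "fy", "cx", "cy" (pixels), "k1" (the pictures are not rectified: a ray, as slopes to the right and down, at radius r is drawn at 1 + k1 r^2 times it, then the intrinsics apply), "rvec" (rotation vector, rad) and "tvec" (3), from world to camera coordinates, as OpenCV has them. Camera axes: x right, y down, z forward; pixel columns grow to the right and rows downward; lengths in m; the calibration is good to about 2 mm. A picture is of the moment at which its call begins.
- env.sign_off(): hands the job in; it is judged then, once.
The state is a dict: "time_s": time; "qpos": joint angles; "joint_velocities": joint speeds; "effort": joint torques, N m; "tool_pos": TCP position; "tool_rot": TCP orientation; "force": force on the tool from outside, world axes, zero at the start; "wrist_torque": the same for the moment, N m; "grip_width": finger opening in m; "grasp_force": force on a finger pad.
Only numpy, scipy, OpenCV 4.12 (cv2) and the standard library are available. Lean on these libraries where they do the work, as an engineer would, in place of code of your own. Each camera call takes 0.05 s, during which the arm holds its last target. There are 200 camera calls.

## Working session

There is one attempt and no reset: what is moved stays moved. The work goes in short steps, Python scripts to look and compute and a shell command to move; the robot and the scene stay as the last step left them, time stands still between calls to the robot, and variables do not carry over. Pictures are saved under pics/ and viewed, at most 10 in all, crops included, and the job is handed in when it is done.

```bash
mkdir -p pics
cat > h.py <<'E'
import numpy as np, cv2
from cell import env
def cam(n):
    c=env.read_camera(n); c['R']=cv2.Rodrigues(np.array(c['rvec'],float))[0]; c['t']=np.array(c['tvec'],float).ravel(); return c
def ray(c,u,v):
    xd=(u-c['cx'])/c['fx']; yd=(v-c['cy'])/c['fy']; x,y=xd,yd
    for _ in range(20):
        s=1+c['k1']*(x*x+y*y); x,y=xd/s,yd/s
    return np.array([x,y,1.])
def onz(c,u,v,z):
    d=c['R'].T@ray(c,u,v); o=-c['R'].T@c['t']; return o+d*(z-o[2])/d[2]
def dep(c,u,v):
    z=c['depth'][int(v),int(u)]; return c['R'].T@(ray(c,u,v)*z-c['t'])
def cloud(c):
    v,u=np.mgrid[0:420,0:560]; xd=(u-c['cx'])/c['fx']; yd=(v-c['cy'])/c['fy']; x,y=xd,yd
    for _ in range(20):
        s=1+c['k1']*(x*x+y*y); x,y=xd/s,yd/s
    P=np.stack([x,y,np.ones_like(x)],-1)*c['depth'][...,None]
    P=(P-c['t'])@c['R']; P[c['depth']<=0]=np.nan; return P
def proj(c,p):
    q=c['R']@np.array(p,float)+c['t']; x,y=q[:2]/q[2]; s=1+c['k1']*(x*x+y*y)
    return c['fx']*x*s+c['cx'],c['fy']*y*s+c['cy']
def tool(p):  # world point -> cm in tool axes relative to TCP
    o=env.get_obs(); from scipy.spatial.transform import Rotation as Ro
    R=Ro.from_euler('xyz',o['tool_rot'],degrees=True).as_matrix(); return 100*R.T@(np.array(p)-o['tool_pos'])
E
python3 - <<'E'
from h import *
ims=[]
for n in('scene','side','wrist'):
    c=cam(n); cv2.imwrite(f'pics/{n}0.png',c['pixels']); print(n,c['fx'],c['k1'],-c['R'].T@c['t'],c['R'][2])
o=env.get_obs(); print(o['tool_pos'],o['tool_rot'],env.hold_point_z,o['force'])
E
```

```text
scene 404.87368341465805 -0.04480209627027347 [ 0.98423822 -0.56078385  0.92007789] [-0.38551216  0.50046622 -0.77518639]
side 438.36947702031966 0.017871039017929902 [0.13437264 0.72767551 0.71636297] [ 0.42748455 -0.70043474 -0.57153139]
wrist 300.37249864297695 -0.06369250673861242 [0.64877826 0.07316143 0.38375169] [-0.00138173 -0.26849956 -0.96327882]
[ 6.49583385e-01 -4.68667050e-05  2.21684569e-01] [-1.79914922e+02  5.14568036e-03  9.00015596e+01] 0.0187 [ 0.963598   -0.33881965  0.07612417]
```

View pics/scene0.png

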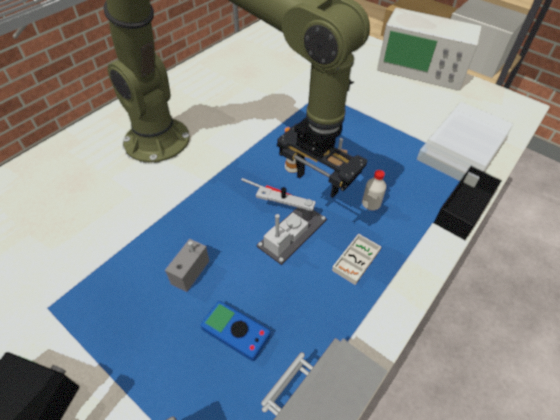

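View pics/side0.png

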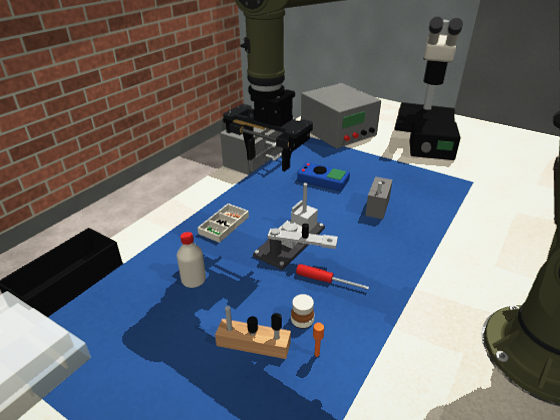

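Scene view: the rod stand is at (187,265), the fixture at (290,230) with its rod at (278,222), and the clamp knob at (283,192). Side view: the rack is at (253,340).

What could be taken for the lock pin (side view): knobbed pin (277,321), knobbed pin (252,325), bare dowel (228,318), orange decoy (319,335) and clamp knob (305,230). I choose (277,321) because its steel shank shows under a higher knob, and will check that in a close crop.

Run:
```python
from h import *
s=cam('side'); a=cam('scene')
def crop(c,u0,v0,w,h,k): return cv2.resize(c['pixels'][v0:v0+h,u0:u0+w],None,fx=k,fy=k,interpolation=cv2.INTER_CUBIC)
A=crop(s,205,295,130,75,3); B=crop(s,245,175,130,95,3); C=crop(a,240,170,130,95,3); D=crop(a,150,225,130,75,3)
cv2.imwrite('pics/crops1.png',np.vstack([np.hstack([A,D]),np.hstack([B,C])]))
np.set_printoptions(precision=4,suppress=True)
P=cloud(s)
# point masks: height bands in rack area
print('rack knobs', {uv:onz(s,*uv,z) for uv,z in {(277,316):.092,(252,320):.072,(228,308):.093}.items()})
print('rod', onz(s,305,184,.142), onz(a,277,215,.142)); print('knob',onz(s,305,226,.107),onz(a,283,189,.107))
print('spare',onz(s,381,181,.1))
for lab,c in(('side',s),('scene',a)):
    Q=cloud(c); hsv=cv2.cvtColor(c['pixels'],cv2.COLOR_BGR2HSV)
    m=(Q[...,2]>.062)&(Q[...,2]<.076)&(hsv[...,1]<60)
    n,L,st,ce=cv2.connectedComponentsWithStats(m.astype(np.uint8))
    for i in range(1,n):
        if st[i,4]>25:
            X=Q[L==i]; print(lab,st[i],X.mean(0),X.min(0)[:2],X.max(0)[:2])
```

```text
rack knobs {(277, 316): array([0.4433, 0.2736, 0.092 ]), (252, 320): array([0.4873, 0.2924, 0.072 ]), (228, 308): array([0.5306, 0.3074, 0.093 ])}
rod [ 0.5951 -0.081   0.142 ] [ 0.5955 -0.0819  0.142 ]
knob [0.5297 0.0276 0.107 ] [0.5337 0.0193 0.107 ]
spare [ 0.4639 -0.2658  0.1   ]
side [284  17 143  24 332] [ 1.3262 -1.9544  0.069 ] [ 0.8772 -1.9826] [ 1.87   -1.9299]
side [456  42  14   5  40] [ 0.6733 -1.9543  0.0694] [ 0.6382 -1.9789] [ 0.7065 -1.9346]
side [464  68  96  20 319] [ 0.3356 -1.4754  0.0691] [ 0.1386 -1.5092] [ 0.5518 -1.456 ]
side [425  95   9   5  29] [ 0.5739 -1.037   0.0695] [ 0.5597 -1.055 ] [ 0.5908 -1.0263]
side [301 110  78  23 271] [ 0.7699 -0.6113  0.0689] [ 0.662  -0.7275] [ 0.9382 -0.5447]
side [413 136  25   7  91] [ 0.4606 -0.6487  0.0684] [ 0.4243 -0.6699] [ 0.501  -0.6305]
side [255 145  16  11  56] [ 0.875  -0.2888  0.0693] [ 0.8714 -0.3328] [ 0.878 -0.25 ]
side [221 146  26  12  93] [ 0.9415 -0.2299  0.0691] [ 0.8936 -0.2349] [ 0.9933 -0.2237]
side [368 177  24  24 370] [ 0.4668 -0.2754  0.0687] [ 0.4346 -0.3393] [ 0.5036 -0.226 ]
side [292 201  
[... 478 characters left out ...]
0.0656 0.0685]
side [  0 335  72  62 514] [0.7391 0.5627 0.069 ] [0.7364 0.4953] [0.7421 0.624 ]
scene [428  66  38  12 139] [0.6163 0.9253 0.069 ] [0.5487 0.899 ] [0.6825 0.9519]
scene [426 140  76  87 558] [0.9035 0.4234 0.0686] [0.7404 0.2633] [0.9904 0.4999]
scene [256 186  59  25 514] [0.5363 0.0187 0.0711] [ 0.4562 -0.0199] [0.6198 0.0622]
scene [365 186  20  11  62] [0.7187 0.1976 0.0691] [0.689  0.1886] [0.7397 0.2229]
scene [276 231  14  14  67] [ 0.6179 -0.0852  0.0693] [ 0.6016 -0.1074] [ 0.6222 -0.0632]
scene [166 239  40  41 739] [ 0.4732 -0.2881  0.0696] [ 0.4348 -0.34  ] [ 0.5049 -0.23  ]
scene [ 43 401  12  16  35] [ 0.521  -0.6961  0.0686] [ 0.5153 -0.7101] [ 0.5263 -0.6825]
```

View pics/crops1.png

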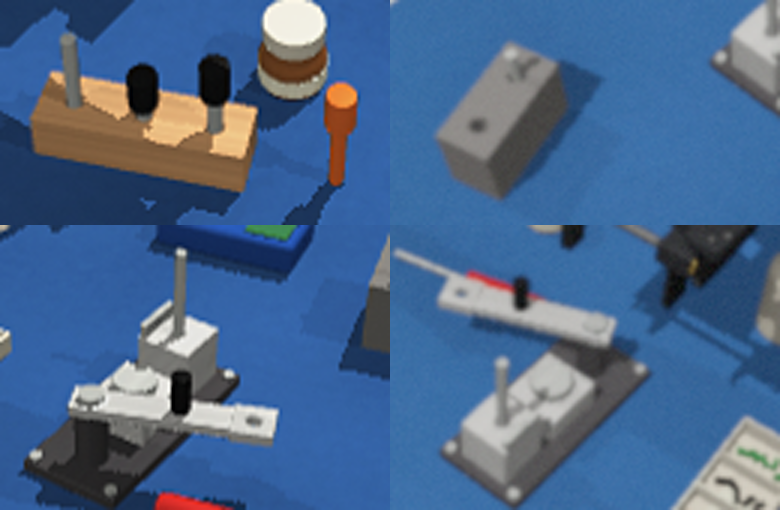

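The crop confirms the choice. The pin at crop (214,90), side (277,321), shows a long shank under its knob, while the one at (142,90) sits almost on the rack. The free bore is at scene (179,267) and the eye at scene (263,192).

Run:
```python
from h import *
np.set_printoptions(precision=4,suppress=True)
s=cam('side'); a=cam('scene')
p=lambda n,c,u,v,z:print(n,onz(c,u,v,z)[:2])
p('free',a,179.3,266.7,.07); p('spare',a,190.7,241.7,.1); p('spare side',s,381,181,.1)
p('rodtop',a,277.3,215,.142); p('rodtop s',s,305.2,184,.142); p('rodbase',a,277.7,239,.06)
p('hinge',a,309.3,202.3,.078); p('hinge s',s,275.7,231.7,.078)
p('eye',a,263.3,192.3,.072); p('eye s',s,330,240.3,.072)
p('knob',a,283.3,188.5,.107); p('knob s',s,305.3,225.5,.107)
p('lockpin s',s,276.5,315,.092); p('orange s',s,318.5,324,.092); p('jar',s,303,300,.055)
h=onz(a,179.3,266.7,.07)
for z in(.142,):print('rod tool',tool([.5955,-.0815,.105]))
```

```text
free [ 0.4777 -0.3121]
spare [ 0.464  -0.2549]
spare side [ 0.4639 -0.2658]
rodtop [ 0.596  -0.0814]
rodtop s [ 0.5947 -0.0813]
rodbase [ 0.6061 -0.0916]
hinge [0.6035 0.0476]
hinge s [0.5953 0.051 ]
eye [ 0.4796 -0.0004]
eye s [0.4753 0.0031]
knob [0.5332 0.0213]
knob s [0.5301 0.0256]
lockpin s [0.4453 0.2722]
orange s [0.3697 0.2489]
jar [0.4403 0.1835]
rod tool [-8.1439 -5.4357 11.7321]
```

```bash
python3 -m jog '[{"dp":[-4,-2.7,1]},{"dp":[-8.1,-5.4,2]},{"dp":[-8.1,-5.4,2]},{"dp":[-8.1,-5.4,2]}]'
python3 - <<'E'
from h import *
c=cam('wrist'); cv2.imwrite('pics/w1.png',c['pixels']); print(proj(c,[.5955,-.0813,.142]),proj(c,[.5955,-.0813,.06]),env.get_obs()['tool_pos'])
E
```

```text
(np.float64(218.4459681661533), np.float64(299.67038042969676)) (np.float64(231.14117343705854), np.float64(261.188757379095)) [ 6.49932373e-01 -5.36258411e-05  2.22414165e-01]validation failed for argument at $[0]...
```

View pics/w1.png

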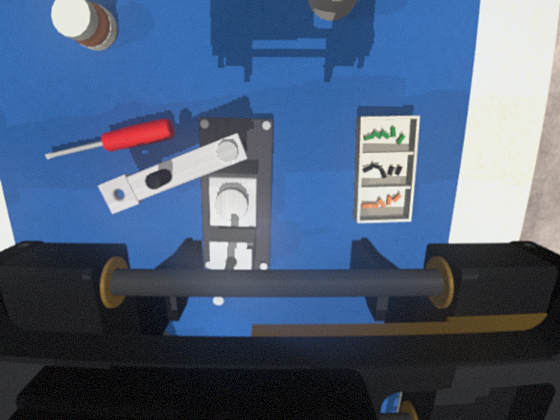

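The wrist view shows the eye at (119,194), the clamp knob at (156,180), the hinge bolt at (228,150) and the rod near (236,250). The move was refused because rows need all three keys.

```bash
python3 -m jog '[{"dp":[-4,-2.7,1],"twist":0,"fingers":1},{"dp":[-8.1,-5.4,2],"twist":0,"fingers":1},{"dp":[-8.1,-5.4,2],"twist":0,"fingers":1},{"dp":[-8.1,-5.4,2],"twist":0,"fingers":0.5},{"dp":[-8.1,-5.4,2],"twist":0,"fingers":0.5}]'
python3 - <<'E'
from h import *
np.set_printoptions(precision=4,suppress=True)
c=cam('wrist'); cv2.imwrite('pics/w2.png',c['pixels']); print(proj(c,[.5955,-.0813,.142]),tool([.5955,-.0813,.105]))
E
```

```text
time_s: 1.02
tool_pos: [0.5968, -0.0794, 0.2029]
tool_rot: [180.0, -0.0, 90.1]
force: [-0.0, -0.1, 0.1]
grip_width: 0.0743
grasp_force: 0.0
(np.float64(275.80702383307846), np.float64(225.05646327683354)) [-0.1871 -0.1284  9.7778]
```

View pics/w2.png

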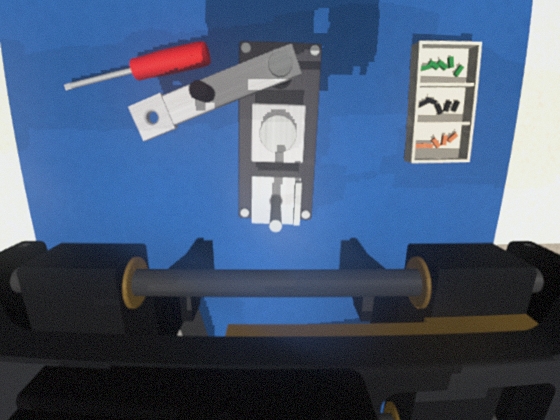

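The rod top is at (276,226), as predicted, so I'll go down and grip. The eye (152,117), knob (202,91) and hinge (282,64) are also clear here.

```bash
python3 -m jog '[{"dp":[-0.2,-0.1,4],"twist":0,"fingers":0.4},{"dp":[-0.2,-0.1,8],"twist":0,"fingers":0.4},{"dp":[-0.2,-0.1,9.6],"twist":0,"fingers":0.4},{"dp":[-0.2,-0.1,9.6],"twist":0,"fingers":0},{"dp":[-0.2,-0.1,9.6],"twist":0,"fingers":0},{"dp":[-0.2,-0.1,9.6],"twist":0,"fingers":0},{"dp":[-0.2,-0.1,9.6],"twist":0,"fingers":0},{"dp":[-0.2,-0.1,9.6],"twist":0,"fingers":0}]' 35
python3 - <<'E'
from h import *
np.set_printoptions(precision=4,suppress=True)
# measurements from w2 need its camera pose: redo by offset later
E
```

```text
time_s: 2.08
tool_pos: [0.596, -0.0831, 0.1081]
tool_rot: [179.8, 0.0, 90.0]
force: [-0.4, 0.5, 6.2]
grip_width: 0.0087
grasp_force: 35.0
```

```bash
python3 -m jog '[{"dp":[0,0,-3],"twist":0,"fingers":0},{"dp":[0,0,-6],"twist":0,"fingers":0},{"dp":[0,0,-11],"twist":0,"fingers":0},{"dp":[-5,-2,-11],"twist":0,"fingers":0},{"dp":[-10.5,-4.5,-11],"twist":0,"fingers":0},{"dp":[-16,-7,-11],"twist":0,"fingers":0},{"dp":[-21,-9,-11],"twist":0,"fingers":0},{"dp":[-26,-11.5,-11],"twist":0,"fingers":0}]'; python3 -m jog '[{"dp":[-1.5,0,0],"twist":0,"fingers":0},{"dp":[-1.5,0,0],"twist":0,"fingers":0},{"dp":[-1.5,0,0],"twist":0,"fingers":0}]'
python3 - <<'E'
from h import *
np.set_printoptions(precision=4,suppress=True)
c=cam('wrist'); print(proj(c,[.4777,-.3121,.07]),proj(c,[.464,-.26,.1]))
cv2.imwrite('pics/w3.png',c['pixels']); s=cam('side'); cv2.imwrite('pics/s3.png',s['pixels'])
E
```

```text
time_s: 3.08
tool_pos: [0.4791, -0.3443, 0.2162]
tool_rot: [-180.0, -0.0, 90.0]
force: [0.6, 0.6, -0.3]
grip_width: 0.009
grasp_force: 35.0
time_s: 3.45
tool_pos: [0.4813, -0.3557, 0.2162]
tool_rot: [180.0, -0.1, 90.2]
force: [0.3, -0.5, -1.0]
grip_width: 0.0087
grasp_force: 35.0
(np.float64(273.8232700540936), np.float64(155.95294902806515)) (np.float64(258.0896961040659), np.float64(99.75928828060081))
```

View pics/w3.png

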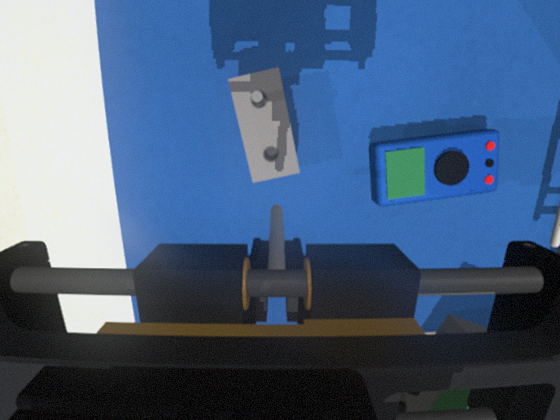

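The rod is held with its lower end at (276,208), the free bore is at (271,154) and the spare rod's top is at (258,97).

Run:
```python
from h import *
np.set_printoptions(precision=4,suppress=True)
c=cam('wrist'); g=cv2.cvtColor(c['pixels'],cv2.COLOR_BGR2GRAY)
w=g[143:166,258:284]; print(w[::2,::2])
m=(w<w.min()+22).astype(np.uint8); n,L,st,ce=cv2.connectedComponentsWithStats(m); print([(st[i],ce[i]+[258,143]) for i in range(1,n)])
for q in((271,154),(271,152.5)): print('bore',onz(c,*q,.07))
print('corners',[onz(c,*q,.07)[:2] for q in((228,80),(279,68),(299,172),(254,183))])
o=env.get_obs(); print('pred rod low end',proj(c,[*o['tool_pos'][:2],.120])); P=cloud(c)
print('cloud near bore',np.nanmedian(P[165:170,262:275].reshape(-1,3),0))
print('rod low meas @ .120',onz(c,276.5,208,.12), o['tool_pos'])
```

```text
[[158 157 154 157 156 156 152 153 152 144 107 102 103]
 [159 159 153 156 149 146 137 142 150 145 101 104 102]
 [158 156 157 149 128 108 102 104 114 130 101  97 110]
 [159 158 157 128  92  95  98  94  96  96  93 104  98]
 [162 161 148  98  83  98  97  98  95  95  91 100 100]
 [158 158 146  89  73  92  93  96  96  73  80 106 104]
 [157 157 152  95  70  76  84  83  69  65  91 100 105]
 [157 160 157 116  79  69  64  69  64  75  99 104 102]
 [161 157 160 147 105  81  75  76  92  95 104 103 101]
 [157 159 158 159 146 129 121 128 128 102 105 105 106]
 [155 161 161 154 161 158 159 153 146 105 104 104 106]
 [158 160 160 158 158 158 153 156 147  99 100 105 104]]
[(array([ 7,  8, 14,  9, 66], dtype=int32), array([270.697 , 155.7727]))]
bore [ 0.4748 -0.3104  0.07  ]
bore [ 0.4748 -0.3089  0.07  ]
corners [array([ 0.4333, -0.2394]), array([ 0.4825, -0.2286]), array([ 0.5037, -0.3287]), array([ 0.457 , -0.3404])]
pred rod low end (np.float64(277.1616274605972), np.float64(210.7257623997973))
cloud near bore [ 0.4717 -0.3237  0.0702]
rod low meas @ .120 [ 0.4805 -0.3536  0.12  ] [ 0.4811 -0.3562  0.2165]
```

```bash
python3 -m jog '[{"dp":[4.6,-0.6,0],"twist":0,"fingers":0},{"dp":[4.6,-0.6,3.5],"twist":0,"fingers":0},{"dp":[4.6,-0.6,3.5],"twist":0,"fingers":0},{"dp":[4.6,-0.6,3.5],"twist":0,"fingers":0}]'
python3 - <<'E'
from h import *
c=cam('wrist'); cv2.imwrite('pics/w4.png',cv2.resize(c['pixels'][120:300,190:370],None,fx=3,fy=3))
print(env.get_obs()['tool_pos'],proj(c,[.4748,-.3104,.07]))
E
```

```text
time_s: 4.1
tool_pos: [0.4745, -0.3124, 0.1825]
tool_rot: [180.0, 0.0, 90.0]
force: [-0.4, 0.1, 0.1]
grip_width: 0.0086
grasp_force: 35.0
[ 0.47467019 -0.31272673  0.18293808] (np.float64(277.56335323513315), np.float64(203.52030634453402))
```

View pics/w4.png

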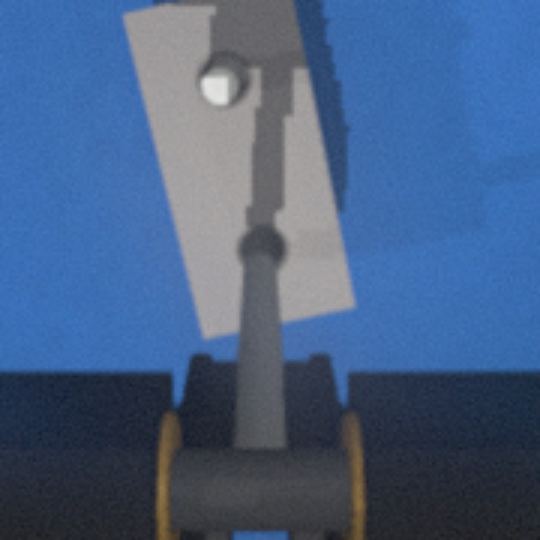

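The bore (crop (262,246)) sits right ahead of the rod's end, which needs about 2 mm more in +y. I'll lower it.

```bash
python3 -m jog '[{"dp":[0.2,0,0],"twist":0,"fingers":0},{"dp":[0.2,0,1],"twist":0,"fingers":0},{"dp":[0.2,0,2],"twist":0,"fingers":0},{"dp":[0.2,0,3],"twist":0,"fingers":0},{"dp":[0.2,0,3],"twist":0,"fingers":0}]'
```

```text
time_s: 4.78
tool_pos: [0.4735, -0.3097, 0.1502]
tool_rot: [-179.9, -0.0, 90.0]
force: [1.1, 0.3, -0.3]
grip_width: 0.0091
grasp_force: 35.0
```

```bash
python3 -m jog '[{"dp":[0,0,2],"twist":0,"fingers":0},{"dp":[0,0,4],"twist":0,"fingers":0},{"dp":[0,0,4.1],"twist":0,"fingers":0},{"dp":[0,0,4.1],"twist":0,"fingers":0}]'
```

```text
time_s: 5.28
tool_pos: [0.4742, -0.3102, 0.1113]
tool_rot: [180.0, 0.0, 90.0]
force: [0.2, 0.6, -0.9]
grip_width: 0.0087
grasp_force: 35.0
```

```bash
python3 -m jog '[{"dp":[0,0,0.3],"twist":0,"fingers":0},{"dp":[0,0,0.3],"twist":0,"fingers":0.4},{"dp":[0,0,0.3],"twist":0,"fingers":0.4},{"dp":[0,0,0.3],"twist":0,"fingers":0.4},{"dp":[0,0,-3],"twist":0,"fingers":0.4},{"dp":[0,0,-7],"twist":0,"fingers":0.4},{"dp":[0,0,-10],"twist":0,"fingers":0.4},{"dp":[0,0,-10],"twist":0,"fingers":0.4}]'
python3 - <<'E'
from h import *
np.set_printoptions(precision=4,suppress=True)
for n in('side','scene'):
    c=cam(n); P=cloud(c); d=np.hypot(P[...,0]-.4748,P[...,1]+.3104); m=(d<.025)&(P[...,2]>.08)&(P[...,2]<.16)
    X=P[m]; print(n,len(X),X.max(0) if len(X) else '',[X[X[:,2]>z].mean(0) for z in(.08,.125) if (X[:,2]>z).any()])
    print('expect top',proj(c,[.4748,-.3104,.14]))
print(tool([.531,.023,.13]))
E
```

```text
time_s: 6.28
tool_pos: [0.4755, -0.311, 0.2136]
tool_rot: [179.7, 0.2, 90.0]
force: [0.2, 0.1, -0.3]
grip_width: 0.0346
grasp_force: 0.0
side 70 [ 0.4788 -0.3001  0.1397] [array([ 0.4727, -0.3048,  0.1124]), array([ 0.4728, -0.3051,  0.1333])]
expect top (np.float64(385.46755370235223), np.float64(160.24663462467288))
scene 72 [ 0.4802 -0.306   0.1416] [array([ 0.4765, -0.3119,  0.1144]), array([ 0.4755, -0.3111,  0.1353])]
expect top (np.float64(173.3557871099369), np.float64(249.62269190897044))
[33.2923  5.7168  8.0255]
```

```bash
python3 -m jog '[{"dp":[5,1,0],"twist":0,"fingers":0.4},{"dp":[10,2,0],"twist":0,"fingers":0.4},{"dp":[15,3,0],"twist":0,"fingers":0.4},{"dp":[20,4,0],"twist":0,"fingers":0.4},{"dp":[25,5,0],"twist":0,"fingers":0.4},{"dp":[27,5.6,0],"twist":0,"fingers":0.5},{"dp":[27,5.6,0],"twist":0,"fingers":0.5},{"dp":[27,5.6,0],"twist":0,"fingers":0.5}]'
python3 - <<'E'
from h import *
np.set_printoptions(precision=4,suppress=True)
c=cam('wrist'); cv2.imwrite('pics/w5.png',c['pixels']); np.savez('w5.npz',**{k:np.array(c[k]) for k in c})
for n,p in dict(knob=[.531,.023,.107],hinge=[.6,.049,.078],eye=[.477,.001,.072],hole=[.5955,-.0815,.06]).items(): print(n,proj(c,p))
E
```

```text
time_s: 7.38
tool_pos: [0.5293, -0.0417, 0.2096]
tool_rot: [-179.9, 0.0, 89.9]
force: [0.2, -0.4, -0.4]
grip_width: 0.0431
grasp_force: 0.0
knob (np.float64(279.49798298221646), np.float64(135.81887276133534))
hinge (np.float64(352.8949891253592), np.float64(106.68633553900943))
eye (np.float64(224.75819412049307), np.float64(157.53367199541987))
hole (np.float64(337.45948593323124), np.float64(231.65552110735786))
```

View pics/w5.png

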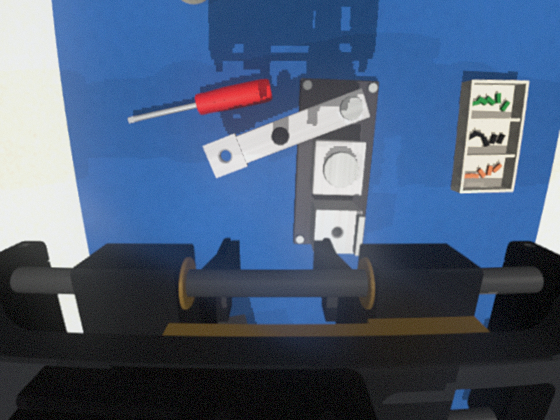

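The knob is at (280,134), the hinge at (352,107), the eye at (225,156) and the empty lock hole at (337,232). All are within 2–3 px of the predictions.

Run:
```python
from h import *
np.set_printoptions(precision=4,suppress=True)
c=dict(np.load('w5.npz')); g=cv2.cvtColor(c['pixels'],cv2.COLOR_BGR2GRAY)
# dark blobs: knob; eye, hole
for nm,(u,v,t) in dict(knob=(280,134,60),eye=(225,156,130),hole=(337,232,130)).items():
    w=(g[v-14:v+14,u-14:u+14]<t).astype(np.uint8); n,L,st,ce=cv2.connectedComponentsWithStats(w)
    print(nm,[(st[i],ce[i]+[u-14,v-14]) for i in range(1,n) if st[i,4]>15])
H=onz(c,352,107,.078)[:2];E=onz(c,225,156,.072)[:2];K=onz(c,280,134,.107)[:2];L=onz(c,337.3,232,.06)[:2]
print(H,E,K,L,np.linalg.norm(H-E),np.linalg.norm(K-H),np.linalg.norm(L-H))
d=(E-H)/np.linalg.norm(E-H);f=(L-H)/np.linalg.norm(L-H)
print('knob by line',H+.072*d,'open deg',np.degrees(np.arccos(d@f)),'fix dir',np.degrees(np.arctan2(f[1],f[0])),'arm dir',np.degrees(np.arctan2(d[1],d[0])))
print(tool([*K,.1]))
```

```text
knob []
eye [(array([ 9,  8, 11, 12, 97], dtype=int32), array([224.7629, 155.7113]))]
hole [(array([10,  9,  9, 10, 66], dtype=int32), array([336.8939, 231.7273])), (array([ 0, 20, 10,  8, 62], dtype=int32), array([326.629 , 241.9677]))]
[0.5992 0.0487] [0.4773 0.0025] [0.5314 0.0245] [ 0.5953 -0.0819] 0.13032664526608853 0.07192741239741168 0.13066872419042666
knob by line [0.5318 0.0232] open deg 67.56037141030146 fix dir -91.67766785455343 arm dir -159.23803926485488
[ 6.6591  0.2009 10.9808]
```

```bash
python3 -m jog '[{"dp":[3,0.2,0],"twist":10,"fingers":0.5},{"dp":[6.5,0.2,0],"twist":20,"fingers":0.5},{"dp":[6.5,0.2,2],"twist":30,"fingers":0.5},{"dp":[6.5,0.2,4],"twist":40,"fingers":0.5},{"dp":[6.5,0.2,6],"twist":50,"fingers":0.5},{"dp":[6.5,0.2,6],"twist":60,"fingers":0.5},{"dp":[6.5,0.2,6],"twist":69,"fingers":0.5},{"dp":[6.5,0.2,6],"twist":69,"fingers":0.5}]'
python3 - <<'E'
from h import *
np.set_printoptions(precision=4,suppress=True)
print(tool([.5316,.0238,.079]))
E
```

```text
time_s: 8.43
tool_pos: [0.5319, 0.0233, 0.1504]
tool_rot: [180.0, 0.0, 21.0]
force: [0.4, 0.1, 0.0]
grip_width: 0.0435
grasp_force: 0.0
[-0.0092 -0.0599  7.1399]
```

```bash
python3 -m jog '[{"dp":[0,0,3],"twist":0,"fingers":0.5},{"dp":[0,0,6],"twist":0,"fingers":0.5},{"dp":[0,0,7],"twist":0,"fingers":0.5},{"dp":[0,0,7],"twist":0,"fingers":0.3},{"dp":[0,0,7],"twist":0,"fingers":0},{"dp":[0,0,7],"twist":0,"fingers":0},{"dp":[0,0,7],"twist":0,"fingers":0},{"dp":[0,0,7],"twist":0,"fingers":0}]' 30
python3 - <<'E'
import numpy as np
# arc rows in tool axes at arc start: yaw psi0=21; tool x=(c,s), tool y=(s,-c)
H=np.array([.5992,.0487]);a0=-159.24;t=np.radians(21)
X=np.array([np.cos(t),np.sin(t)]);Y=np.array([np.sin(t),-np.cos(t)])
p=lambda a:H+.072*np.array([np.cos(np.radians(a)),np.sin(np.radians(a))])
for k in np.arange(0,70,8.5): d=100*(p(a0+k)-p(a0)); print(k,round(d@X,2),round(d@Y,2))
E
```

```text
time_s: 9.43
tool_pos: [0.5328, 0.0249, 0.0815]
tool_rot: [180.0, -0.1, 21.0]
force: [-1.1, -1.1, 4.5]
grip_width: 0.0149
grasp_force: 30.0
0.0 0.0 0.0
8.5 0.07 1.06
17.0 0.31 2.11
25.5 0.69 3.1
34.0 1.21 4.03
42.5 1.87 4.87
51.0 2.65 5.61
59.5 3.52 6.22
68.0 4.47 6.69
```

```bash
python3 -m jog '[{"dp":[0.07,1.06,0],"twist":-8.5,"fingers":0},{"dp":[0.31,2.11,0],"twist":-17,"fingers":0},{"dp":[0.69,3.1,0],"twist":-25.5,"fingers":0},{"dp":[1.21,4.03,0],"twist":-34,"fingers":0}]'
python3 - <<'E'
from h import *
import numpy as np
np.set_printoptions(precision=4,suppress=True)
H=np.array([.5992,.0487]);o=env.get_obs();d=o['tool_pos'][:2]-H;print(np.linalg.norm(d),np.degrees(np.arctan2(d[1],d[0])))
a0=-125.24;t=np.radians(55)
X=np.array([np.cos(t),np.sin(t)]);Y=np.array([np.sin(t),-np.cos(t)])
p=lambda a:H+.072*np.array([np.cos(np.radians(a)),np.sin(np.radians(a))])
for k in np.arange(0,40,8.5): d=100*(p(a0+k)-p(a0)); print(k,round(d@X,2),round(d@Y,2))
E
```

```text
time_s: 9.93
tool_pos: [0.5578, -0.0089, 0.0815]
tool_rot: [180.0, 0.0, 55.3]
force: [-2.4, -0.1, 5.3]
grip_width: 0.0151
grasp_force: 30.0
0.07094023451507755 -125.71291627630929
0.0 0.0 0.0
8.5 0.07 1.06
17.0 0.31 2.11
25.5 0.69 3.1
34.0 1.21 4.03
```

Tracking well. Next is the second half, ending a little past shut to press on the stop.

```bash
python3 -m jog '[{"dp":[0.07,1.06,0],"twist":-8.5,"fingers":0},{"dp":[0.31,2.11,0],"twist":-17,"fingers":0},{"dp":[0.69,3.1,0],"twist":-25.5,"fingers":0},{"dp":[1.2,4.0,0],"twist":-33.5,"fingers":0},{"dp":[1.35,4.25,0],"twist":-34,"fingers":0},{"dp":[1.35,4.25,0],"twist":-34,"fingers":0}]'
python3 - <<'E'
from h import *
H=np.array([.5992,.0487]);o=env.get_obs();d=o['tool_pos'][:2]-H;print(np.linalg.norm(d),np.degrees(np.arctan2(d[1],d[0])),o['force'],o['tool_pos'])
E
```

```text
time_s: 10.68
tool_pos: [0.5978, -0.0226, 0.0815]
tool_rot: [-179.7, 0.1, 89.0]
force: [-10.0, -2.1, 12.5]
grip_width: 0.0151
grasp_force: 30.0
0.07135305353085984 -91.13871503174653 [-10.00594004  -2.07744034  12.53579052] [ 0.597782   -0.02263896  0.08149111]
```

```bash
python3 -m jog '[{"dp":[0,0.3,0],"twist":0,"fingers":0},{"dp":[0,0.3,0],"twist":0,"fingers":0},{"dp":[0,0.3,0],"twist":0,"fingers":0}]'
python3 - <<'E'
from h import *
for n in('scene','side'):
    c=cam(n); cv2.imwrite(f'pics/c_{n}.png',c['pixels'])
E
```

```text
time_s: 11.05
tool_pos: [0.5978, -0.0227, 0.0814]
tool_rot: [-179.3, 0.1, 89.0]
force: [-17.0, -2.3, 17.6]
grip_width: 0.0151
grasp_force: 30.0
```

The arm is against its stop: no motion and the force rises. I'll release, lift and head for the rack.

```bash
python3 -m jog '[{"dp":[0,0.1,0],"twist":0,"fingers":0.45},{"dp":[0,0,0],"twist":0,"fingers":0.45},{"dp":[0,0,0],"twist":0,"fingers":0.45},{"dp":[0,0,-5],"twist":0,"fingers":0.45},{"dp":[0,0,-10],"twist":0,"fingers":0.45},{"dp":[0,0,-12.5],"twist":0,"fingers":0.45},{"dp":[5,-3.4,-12.5],"twist":0,"fingers":0.45},{"dp":[10,-6.8,-12.5],"twist":0,"fingers":0.45}]'; python3 -m jog '[{"dp":[5,-3.4,0],"twist":0,"fingers":0.45},{"dp":[9.5,-7.5,0],"twist":0,"fingers":0.45},{"dp":[9.5,-7.5,0],"twist":0,"fingers":0.45},{"dp":[9.5,-7.5,0],"twist":0,"fingers":0.45}]'
python3 - <<'E'
from h import *
c=cam('wrist'); cv2.imwrite('pics/w6.png',c['pixels']); np.savez('w6.npz',**{k:np.array(c[k]) for k in c})
for p in([.4453,.2722,.092],[.4873,.2924,.072],[.5306,.3074,.093]): print(proj(c,p))
E
```

```text
time_s: 12.15
tool_pos: [0.5369, 0.0807, 0.2059]
tool_rot: [179.9, -0.1, 88.9]
force: [0.0, 1.0, -0.3]
grip_width: 0.0391
grasp_force: 0.0
time_s: 12.65
tool_pos: [0.4642, 0.1755, 0.2057]
tool_rot: [179.9, 0.0, 89.0]
force: [-0.7, 0.1, 0.1]
grip_width: 0.0391
grasp_force: 0.0
(np.float64(253.606914219416), np.float64(98.42190343576388))
(np.float64(299.9966018814348), np.float64(76.67562882927339))
(np.float64(352.92996123812304), np.float64(53.77189447269404))
```

View pics/w6.png

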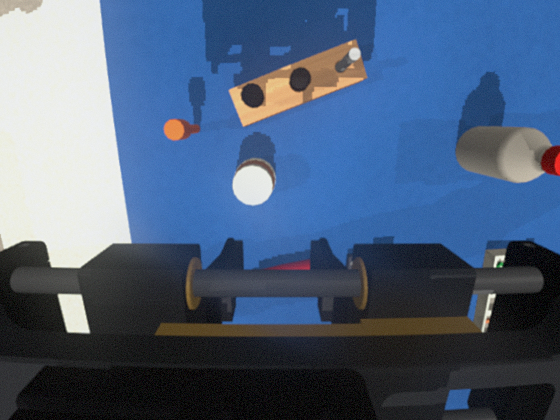

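The lock pin's knob is at (252,95), the short pin at (300,79), the dowel at (354,54), the orange decoy at (175,129) and the jar at (255,180).

Run:
```python
from h import *
np.set_printoptions(precision=4,suppress=True)
c=dict(np.load('w6.npz')); g=cv2.cvtColor(c['pixels'],cv2.COLOR_BGR2GRAY); P=cloud(c)
for nm,(u,v,z) in dict(lock=(252,95,.092),short=(300,79,.072)).items():
    w=(g[v-18:v+18,u-18:u+18]<50).astype(np.uint8); n,L,st,ce=cv2.connectedComponentsWithStats(w)
    for i in range(1,n):
        if st[i,4]>60:
            q=ce[i]+[u-18,v-18]; print(nm,st[i],q,onz(c,*q,z),'depth med',np.nanmedian(P[int(q[1])-4:int(q[1])+4,int(q[0])-4:int(q[0])+4].reshape(-1,3),0))
            L2=L==i; X=P[v-18:v+18,u-18:u+18][L2]; X=X[X[:,2]>z-.006]; print('  top pts',len(X),X.mean(0),X.min(0)[:2],X.max(0)[:2])
K=[onz(c,*q,.035)[:2] for q in((229,90),(357,40),(367,75),(243,127))]; K=np.array(K);print(K,K.mean(0),'ang',np.degrees(np.arctan2(*(K[1]-K[0])[::-1])),np.degrees(np.arctan2(*(K[2]-K[3])[::-1])))
```

```text
lock [  8   7  21  23 141] [250.6099  95.773 ] [0.4428 0.2745 0.092 ] depth med [0.4416 0.2752 0.0921]
  top pts 131 [0.4423 0.2749 0.0917] [0.4352 0.2662] [0.4527 0.2842]
[[0.4159 0.2861]
 [0.5483 0.333 ]
 [0.5601 0.2991]
 [0.429  0.248 ]] [0.4883 0.2915] ang 19.499279996150154 21.29644625675393
```

```bash
python3 -m jog '[{"dp":[5,-1.1,0],"twist":10,"fingers":0.45},{"dp":[9.9,-2.2,0],"twist":20,"fingers":0.45},{"dp":[9.9,-2.2,2],"twist":30,"fingers":0.45},{"dp":[9.9,-2.2,4],"twist":40,"fingers":0.45},{"dp":[9.9,-2.2,5],"twist":50,"fingers":0.45},{"dp":[9.9,-2.2,5],"twist":60,"fingers":0.45},{"dp":[9.9,-2.2,5],"twist":69,"fingers":0.45},{"dp":[9.9,-2.2,5],"twist":69,"fingers":0.45}]'
python3 - <<'E'
from h import *
np.set_printoptions(precision=4,suppress=True)
print(tool([.444,.275,.069]))
E
```

```text
time_s: 13.7
tool_pos: [0.4447, 0.2739, 0.1552]
tool_rot: [180.0, 0.0, 19.9]
force: [-0.7, 0.3, 0.2]
grip_width: 0.0392
grasp_force: 0.0
[-0.0256 -0.1326  8.6217]
```

```bash
python3 -m jog '[{"dp":[0,-0.1,4],"twist":0,"fingers":0.45},{"dp":[0,-0.1,7],"twist":0,"fingers":0.45},{"dp":[0,-0.1,8.6],"twist":0,"fingers":0.45},{"dp":[0,-0.1,8.6],"twist":0,"fingers":0.45},{"dp":[0,-0.1,8.6],"twist":0,"fingers":0},{"dp":[0,-0.1,8.6],"twist":0,"fingers":0},{"dp":[0,-0.1,8.6],"twist":0,"fingers":0},{"dp":[0,-0.1,8.6],"twist":0,"fingers":0}]' 30
```

```text
time_s: 14.7
tool_pos: [0.4438, 0.2763, 0.0705]
tool_rot: [180.0, -0.1, 20.0]
force: [0.0, -0.3, 3.7]
grip_width: 0.0194
grasp_force: 30.1
```

```bash
python3 -m jog '[{"dp":[0,0,-3],"twist":0,"fingers":0},{"dp":[0,0,-8],"twist":0,"fingers":0},{"dp":[0,0,-14],"twist":0,"fingers":0},{"dp":[0,4,-14],"twist":-10,"fingers":0},{"dp":[0,9,-14],"twist":-20,"fingers":0},{"dp":[0,14,-14],"twist":-30,"fingers":0},{"dp":[0,19,-14],"twist":-40,"fingers":0},{"dp":[0,24,-14],"twist":-50,"fingers":0}]'
python3 - <<'E'
from h import *
np.set_printoptions(precision=4,suppress=True)
o=env.get_obs(); print(o['tool_pos'],o['tool_rot'],tool([.595,-.14,.21]))
E
```

```text
time_s: 15.7
tool_pos: [0.5254, 0.0491, 0.2095]
tool_rot: [180.0, -0.0, 70.3]
force: [0.3, -0.0, -0.7]
grip_width: 0.0193
grasp_force: 30.2
[0.5254 0.0491 0.2095] [179.9905  -0.0044  70.3485] [-15.4683  12.9146  -0.046 ]
```

```bash
python3 -m jog '[{"dp":[-4,3.3,0],"twist":-10,"fingers":0},{"dp":[-8,6.6,0],"twist":-19,"fingers":0},{"dp":[-12,10,0],"twist":-19,"fingers":0},{"dp":[-15.5,12.9,0],"twist":-19,"fingers":0},{"dp":[-15.5,12.9,0],"twist":-19,"fingers":0},{"dp":[-15.5,12.9,0],"twist":-19,"fingers":0}]'
python3 - <<'E'
from h import *
np.set_printoptions(precision=4,suppress=True)
c=cam('wrist'); cv2.imwrite('pics/w7.png',cv2.resize(c['pixels'][90:300,170:390],None,fx=2.7,fy=2.7,interpolation=cv2.INTER_CUBIC)); np.savez('w7.npz',**{k:np.array(c[k]) for k in c})
o=env.get_obs(); print(o['tool_pos'],o['tool_rot'],proj(c,[.5953,-.0819,.072]),'tip pred',proj(c,[*o['tool_pos'][:2],o['tool_pos'][2]-.0625]))
E
```

```text
time_s: 16.45
tool_pos: [0.5932, -0.1383, 0.2091]
tool_rot: [-179.9, -0.1, 89.0]
force: [-0.0, 0.6, -0.7]
grip_width: 0.0192
grasp_force: 30.2
[ 0.5933 -0.1374  0.2093] [-179.9695   -0.0656   89.1102] (np.float64(278.57758022533136), np.float64(143.62249030745858)) tip pred (np.float64(277.67034358746207), np.float64(221.20487885528468))
```

View pics/w7.png

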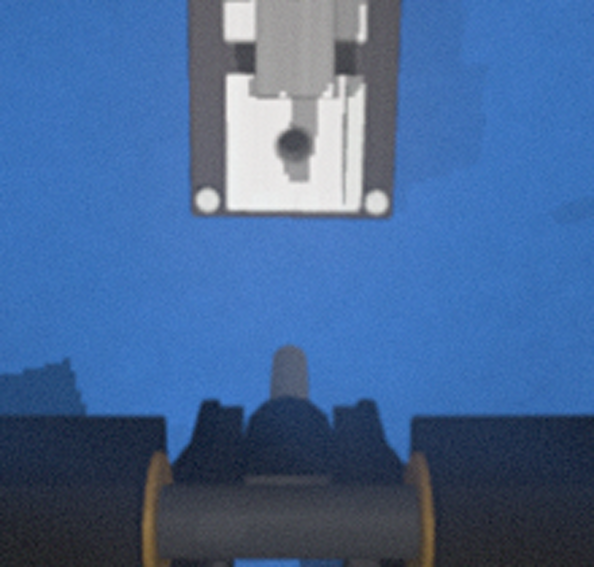

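The eye is at crop (294,144), image (278.9,143.3), right where predicted over the lock hole. The pin tip at crop (289,347), image (277,218.5), hangs straight.

Run:
```python
from h import *
np.set_printoptions(precision=4,suppress=True)
c=dict(np.load('w7.npz')); g=cv2.cvtColor(c['pixels'],cv2.COLOR_BGR2GRAY)
w=g[134:153,268:290]; print(w[::2,::2])
# rim: per-column and per-row edges at half level
row=g[143,268:290].astype(int); col=g[132:154,279].astype(int); print(row,col)
E=onz(c,278.7,143.4,.072); print(E); print('pin shank at .1468..: ',onz(c,277,219.5,.147)); print(tool([*E[:2],.15]))
b=g[218:232,262:292]; print(b[4::4].astype(int))
```

```text
[[228 229 230 231 230 172 159 156 156 157 229]
 [228 230 231 232 213 135 146 154 162 160 227]
 [228 230 227 195 128  88  92 118 143 160 228]
 [229 231 198 113  77  75  79  78 123 172 229]
 [228 228 165  73  78  75  81  79 111 183 232]
 [228 227 158  90  77  79  79  89 105 181 232]
 [230 231 177 114 100  93  94  98 122 185 232]
 [228 231 211 150 115 112 105 120 173 230 231]
 [230 230 231 205 143 140 137 147 189 233 229]
 [230 232 233 223 150 155 155 153 189 231 230]]
[229 231 227 199 157 109  81  82  75  80  78  78  73  82  81  90 107 132
 183 231 232 230] [155 152 154 154 133 111  84  73  76  75  78  78  73  79  99 106 103 115
 137 154 157 156]
[ 0.5954 -0.0817  0.072 ]
pin shank at .1468..:  [ 0.5928 -0.136   0.147 ]
[5.5704 0.1332 5.9383]
[[113 112 111 115 109 110 113 111 105  96  87  91  91  92  92  92  95 100
   96  90  96 105 112 111 113 114 112 113 114 110]
 [112 109 112 112 109 114 105 112 101  84  87  88  93  96  90  94  97  98
   90  98 101  98 105 114 111 111 111 114 107 112]
 [111 112 116 116 113 112 110 110  95  83  89  90  86  91  92  95  94  98
   99  92  94 102  97 111 111 108 113 109 108 110]]
```

```bash
python3 -m jog '[{"dp":[3,0.2,0],"twist":0,"fingers":0},{"dp":[5.5,0.2,0],"twist":0,"fingers":0},{"dp":[5.5,0.2,3],"twist":0,"fingers":0},{"dp":[5.5,0.2,6],"twist":0,"fingers":0},{"dp":[5.5,0.2,6],"twist":0,"fingers":0},{"dp":[5.5,0.2,6],"twist":0,"fingers":0}]'
python3 - <<'E'
from h import *
np.set_printoptions(precision=4,suppress=True)
c=cam('wrist'); g=cv2.cvtColor(c['pixels'],cv2.COLOR_BGR2GRAY); o=env.get_obs()
print(o['tool_pos'],o['tool_rot'],'eye',proj(c,[.5954,-.0817,.072]),'tip',proj(c,[*o['tool_pos'][:2],o['tool_pos'][2]-.0625])); print(g[190:236:3,264:294:2])
E
```

```text
time_s: 17.25
tool_pos: [0.597, -0.0834, 0.1509]
tool_rot: [179.9, -0.0, 89.1]
force: [-0.4, -0.8, 0.5]
grip_width: 0.0192
grasp_force: 30.2
[ 0.5974 -0.0837  0.1514] [179.8419   0.0076  89.0582] eye (np.float64(275.3085042742629), np.float64(214.08230266750095)) tip (np.float64(277.8502236425893), np.float64(222.55244254782323))
[[245 246 246 246 247 195 175 181 183 179 177 245 247 247 196]
 [241 240 239 242 245 186 169 169 178 169 172 244 244 246 175]
 [243 244 246 236 176 176 171 173 173 175 176 243 243 244 244]
 [244 243 245 238 177 178 173 174 176 176 183 242 246 245 244]
 [243 243 244 237 181 178 175 174 173 209 247 243 245 244 243]
 [243 243 244 245 246 208 176 169 191 233 245 244 245 243 243]
 [243 244 239 210 163 144 131 150 193 244 244 245 244 245 242]
 [244 239 192 137 139 139 135 127 128 201 244 244 243 242 238]
 [243 228 165 150 143 139 133 132 132 173 240 245 245 240 237]
 [243 237 182 146 153 152 149 137 138 196 244 244 244 243 241]
 [241 243 231 196 137 128 134 133 133 194 246 243 242 243 243]
 [241 239 243 231 122 133 136 128 135 138 242 241 243 243 243]
 [239 239 242 211 127 134 133 133 134 136 242 241 241 240 241]
 [239 240 243 187 124 132 132 136 136 132 226 240 240 241 241]
 [240 241 240 166 122 131 131 131 130 133 217 239 238 238 240]
 [242 242 244 151 122 127 131 132 134 131 208 240 239 238 238]]
```

```bash
python3 -m jog '[{"dp":[0.2,-0.2,0],"twist":0,"fingers":0},{"dp":[0.2,-0.2,0],"twist":0,"fingers":0},{"dp":[0.2,-0.2,0],"twist":0,"fingers":0}]'
python3 - <<'E'
from h import *
np.set_printoptions(precision=4,suppress=True)
T=[]
for i in range(8):
    c=cam('wrist'); T.append(env.get_obs()['tool_pos'])
T=np.array(T); print(T.mean(0),T.std(0)); g=cv2.cvtColor(c['pixels'],cv2.COLOR_BGR2GRAY); m=T.mean(0)
print('eye',proj(c,[.5954,-.0817,.072]),'TCP line at .072',proj(c,[*m[:2],.072]),'tip',proj(c,[*m[:2],m[2]-.0625]))
print(g[202:230:2,264:290:2])
E
```

```text
time_s: 17.68
tool_pos: [0.5946, -0.0823, 0.15]
tool_rot: [180.0, 0.0, 89.0]
force: [0.8, 0.5, 0.1]
grip_width: 0.0192
grasp_force: 30.2
[ 0.5944 -0.0823  0.1496] [0.     0.     0.0001]
eye (np.float64(278.6160033727733), np.float64(215.75600209092107)) TCP line at .072 (np.float64(277.46892899521544), np.float64(216.46474130789727)) tip (np.float64(277.5444959545844), np.float64(222.08011302746655))
[[246 246 247 249 202 180 182 180 176 176 249 248 248]
 [247 247 247 248 200 185 186 177 178 182 248 248 248]
 [247 246 246 248 208 190 177 181 180 188 247 248 248]
 [246 245 247 247 248 234 163 164 170 236 250 248 247]
 [245 245 246 248 231 185 143 142 134 166 231 248 248]
 [245 246 246 240 178 141 140 138 137 124 164 239 247]
 [246 245 246 222 159 141 142 141 135 122 138 222 247]
 [245 245 246 207 149 148 141 141 136 140 139 209 245]
 [244 244 247 223 154 145 136 137 147 144 151 221 246]
 [244 245 246 234 153 135 139 139 138 136 191 236 247]
 [244 243 244 240 133 138 138 136 138 143 227 245 245]
 [244 244 247 228 129 136 142 141 139 142 247 245 246]
 [244 244 244 217 128 136 140 141 139 142 245 245 245]
 [243 245 245 203 132 134 142 140 143 142 239 246 244]]
```

```bash
python3 -m jog '[{"dp":[0.06,0.1,0],"twist":0,"fingers":0},{"dp":[0.06,0.1,0.8],"twist":0,"fingers":0},{"dp":[0.06,0.1,1.6],"twist":0,"fingers":0},{"dp":[0.06,0.1,2.4],"twist":0,"fingers":0},{"dp":[0.06,0.1,2.4],"twist":0,"fingers":0}]'
```

```text
time_s: 18.7
tool_pos: [0.5947, -0.0816, 0.1244]
tool_rot: [-179.9, -0.0, 89.0]
force: [-0.7, -0.6, -0.0]
grip_width: 0.0195
grasp_force: 30.2
```

```bash
python3 -m jog '[{"dp":[0,0,0.8],"twist":0,"fingers":0},{"dp":[0,0,1.6],"twist":0,"fingers":0},{"dp":[0,0,2.4],"twist":0,"fingers":0},{"dp":[0,0,2.4],"twist":0,"fingers":0}]'
```

```text
time_s: 19.2
tool_pos: [0.5949, -0.0816, 0.1006]
tool_rot: [-179.9, -0.0, 89.0]
force: [-0.3, 0.5, 0.4]
grip_width: 0.0193
grasp_force: 30.2
```

```bash
python3 -m jog '[{"dp":[0,0,0.8],"twist":0,"fingers":0},{"dp":[0,0,1.6],"twist":0,"fingers":0},{"dp":[0,0,2.1],"twist":0,"fingers":0},{"dp":[0,0,2.3],"twist":0,"fingers":0},{"dp":[0,0,2.3],"twist":0,"fingers":0}]'
```

```text
time_s: 19.82
tool_pos: [0.5956, -0.0817, 0.0787]
tool_rot: [180.0, 0.0, 89.0]
force: [1.2, 1.1, -0.2]
grip_width: 0.0195
grasp_force: 30.2
```

```bash
python3 -m jog '[{"dp":[0,0,0.2],"twist":0,"fingers":0},{"dp":[0,0,0.2],"twist":0,"fingers":0},{"dp":[0,0,0.2],"twist":0,"fingers":0}]'; python3 -m jog '[{"dp":[0,0,0],"twist":0,"fingers":0.45},{"dp":[0,0,0],"twist":0,"fingers":0.45},{"dp":[0,0,0],"twist":0,"fingers":0.45},{"dp":[0,0,-5],"twist":0,"fingers":0.45},{"dp":[0,0,-11],"twist":0,"fingers":0.45},{"dp":[-5,0,-13],"twist":0,"fingers":0.45},{"dp":[-7,0,-13],"twist":0,"fingers":0.45},{"dp":[-7,0,-13],"twist":0,"fingers":0.45}]'
python3 - <<'E'
from h import *
np.set_printoptions(precision=4,suppress=True)
for n in('wrist','scene','side'):
    c=cam(n); P=cloud(c); g=c['pixels'].max(-1)
    m=(np.hypot(P[...,0]-.5954,P[...,1]+.0817)<.02)&(P[...,2]>.085)&(g<90); X=P[m]; print(n,len(X),'lock pin top z',np.nanpercentile(X[:,2],[50,95]) if len(X) else '',X.mean(0))
    for q,p in dict(rod=[.4748,-.3104,.14],short=[.488,.2915,.072],dowel=[.532,.308,.093],spare=[.4632,-.258,.1],clampknob=[.597,-.0233,.107]).items():
        X=P[(np.hypot(P[...,0]-p[0],P[...,1]-p[1])<.016)&(P[...,2]>p[2]-.01)]; print('  ',q,len(X),X.max(0)[2] if len(X) else '',X.mean(0) if len(X) else '')
E
```

```text
time_s: 20.2
tool_pos: [0.5958, -0.0817, 0.0784]
tool_rot: [179.9, 0.0, 89.0]
force: [-2.7, 0.3, 7.9]
grip_width: 0.0192
grasp_force: 30.3
time_s: 21.2
tool_pos: [0.5932, -0.1535, 0.2053]
tool_rot: [-179.9, -0.0, 88.8]
force: [-1.0, 0.5, -0.4]
grip_width: 0.039
grasp_force: 0.0
wrist 342 lock pin top z [0.0999 0.1013] [ 0.5948 -0.0811  0.1   ]
   rod 0  
   short 0  
   dowel 0  
   spare 0  
   clampknob 352 0.10896226230690681 [ 0.5967 -0.0249  0.1062]
scene 37 lock pin top z [0.096  0.1022] [ 0.6007 -0.0877  0.095 ]
   rod 21 0.14209185921502165 [ 0.4759 -0.3111  0.1385]
   short 33 0.0764164611762076 [0.49   0.2875 0.0702]
   dowel 15 0.0973467923319861 [0.5342 0.3049 0.0901]
   spare 21 0.10238486310771895 [ 0.4653 -0.2597  0.0982]
   clampknob 15 0.1072572969854267 [ 0.6026 -0.0286  0.1027]
side 72 lock pin top z [0.0971 0.5557] [ 0.593  -0.0805  0.1588]
   rod 14 0.1409706029078922 [ 0.4729 -0.3058  0.1361]
   short 97 0.07410533049837893 [0.4863 0.2937 0.0697]
   dowel 35 0.09410980627184197 [0.5309 0.3084 0.0899]
   spare 18 0.10074168472524253 [ 0.4631 -0.2549  0.0956]
   clampknob 39 0.10763981990773243 [ 0.5952 -0.0208  0.1031]
```

The lock pin's knob top is at 100 mm, so it is seated. The rod stands in the stand with its top at 140 mm, and the other pins and spare rod are where they were.

```bash
python3 -c "
from cell import env
print(env.sign_off())"
```

```text
the job is handed in; nothing more can be done
None
```

I moved the setting rod to the stand's empty bore, swung the clamp arm shut against its stop, and seated the longer pin with its knob on the arm; the job was handed in at about 21 s, and no verdict was shown.

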